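# Put three plumbing parts back in their own holders by way of a spare mat

### The arm

A 6-joint arm with a two-finger parallel gripper is mounted at the origin on the work surface. World frame = base frame: x ahead of the robot, y to its left, z up, the work surface at z = 0. Lengths are in mm, angles in rad, forces in N, time in s.
With the tool pointing down it reaches from about 300 to 775 mm from the base axis. Payload 14.6 kg.
Tool frame: the origin (TCP) lies between the finger pads; the fingertips stand 22 mm ahead of it and the grasp point (between the pads) lies 3 mm ahead of it (finger_overhang is the distance from the TCP to the fingertips, in mm); z points along the fingers, y is the direction in which the jaws open and shut (so a half turn about z gives the same grasp; the last joint's range is limited). The gripper opens to 94 mm and grips with 3 to 60 N. Pads are 16 mm wide; open, the fingers measure 119 mm over their backs; the gripper's body (75 mm by 177 mm) begins 78 mm behind the grasp point.
Start: joints at [1.258, 0.3, 1.521, -0, 1.321, -0.067], TCP at [133.831, 533.459, 227.446] pointing down, gripper open.
Joint ranges: [-3.03, 3.03], [-0.79, 2.21], [0.23, 2.52], [-1.04, 4.18], [0, 3.07], [-2.55, 2.55]. Speed limits (rad/s): [2.22, 2.22, 2.57, 3.14, 3.14, 3.14].

### API

Orientations are given as [roll, pitch, yaw] about the fixed x, y, z axes, in that order (R = Rz(yaw) Ry(pitch) Rx(roll)).
In Python, from cell import * gives the robot as it stands.
- The arm moves only by the tool jog_arm, never from a script. Its argument "increments" is a list of rows, each a list of 7 numbers: the shift along the tool's x, y, z in cm, then the turn, a rotation vector about the tool's x, y, z in degrees, then the finger opening in cm, from 0 to 9.4. In form: [[x, y, z, wx, wy, wz, grip], ...]. A call has 1 to 20 rows; each row shifts and turns the commanded pose from where the row before left it, along the tool's axes as they then stand; what a row does not reach is not made up. A row lasts 1/8 s, in which the tool goes at most 62.5 mm and 10.7 degrees, less where a joint would pass 70% of its speed; a pose out of reach is approached as far as the arm can. A call is refused whole if a number of a shift passes 6.25 or a number of a turn 10.7, either way. A call with a gripper value outside its range is refused whole. The fingers move at their own pace and stop on an object; "squeeze" is the grip in N (left out, the last holds). Time passes only in rows, so rows that do not move let the fingers close. It gives the time, the measured TCP pose, the force and the opening at its end, in the units of the state.
- read_state(): the state, without advancing time (a new reading comes with each control period).
- camera(name): name is "side" or "top"; returns a dict with "image" (420x560x3 uint8, red, green, blue), "K" (3x3 intrinsics, pixels), "rvec" (rotation vector, rad) and "tvec" (3), from world to camera coordinates, as OpenCV has them. Camera axes: x right, y down, z forward; pixel columns grow to the right and rows downward; lengths in mm; the calibration is good to about 2 mm. A picture is of the moment at which its call begins. There is no depth.
- sign_off(): hands the job in, once; it reports no verdict.
Trained networks look in a picture, given as the dict that the camera call returned (one of the last four; its "shot" number tells which), for a name from the list of things; names that differ only in an ending like _2 or _b are one class to them, and where a whole thing is asked for, a point or a joint stands for the part that bears it (a point fixed in the world has none). Each returns a list of dicts, best first, with "conf" (0 to 1); they miss things now and then, are a little off and sometimes report something else, mostly with a low value. They report only what shows in the picture. A call takes as long as a camera call.
- recognise(picture, name): "centre" ([x, y, z] in mm, in the coordinates of the camera as it stood for that picture, good to about 4 mm: the middle of the surface that is visible of it).
- regions_of(picture, name): "mask" (420x560 bool, what is visible of it).
The state is a dict: "clock": time; "joints": joint angles; "qd": joint speeds; "effort": joint torques, N m; "eef_pos": TCP position; "eef_rot": TCP orientation; "wrist_force": force on the tool from outside, world axes, zero at the start; "moment": the same for the moment, N m; "finger_gap": finger opening in mm.
Only numpy, scipy, OpenCV 4.12 (cv2) and the standard library are available. Lean on these libraries where they do the work, as an engineer would, in place of code of your own. Each camera call takes 0.05 s, during which the arm holds its last target.

### The job

The three plumbing parts on the cupboard shelf have been put back in one another's holders: move the chrome rail piece to the rectangular rimmed tray, the green float arm to the round dish and the steel drain key to the slatted wooden rest. Lay one of them down on the empty rubber mat on the way to make room, and finish with each part lying flat in the middle of its own holder, lengthwise along it in the tray and on the slats (any way round in the dish). Leave the plunger handle, the jar and the tape roll where they are.

Things in the scene. Friction and masses are not known exactly. Their poses are not given: they have to be found in the camera images.
- rail_piece: Chrome shower rail piece, loose, about 180 g, lying flat: a round tube of 24 mm diameter along its x with a square chrome end block 32 x 32 mm (16 mm along x) at each end; 120 mm long overall. Origin: mid-length, on the underside (tube axis 16 mm above it, tube top 28 mm). z up. Grip the tube at mid-length, across y. Starts in the round dish at any yaw.
- float_arm: Green plastic float arm, loose, about 100 g, lying flat, 120 mm long along x: block float from x=+5 to +60 mm, 44 mm wide (y), 34 mm high; then a 14 mm wide bar to a round pivot boss, 20 mm diameter, 24 mm high, at x=-50 mm. Origin: middle of the overall length, on the underside. z up. Centre of mass near x=+20 mm: grip the float there, across its 44 mm. Starts on the slatted rest.
- drain_key: Dark steel T-shaped drain key, loose, about 220 g, lying flat, 120 mm long along x: cross handle 24 mm diameter, 60 mm long (y) at x=-48 mm; round shaft 16 mm diameter (axis 12 mm above underside); square head 24 mm at x=+48 mm. Origin: middle of overall length, on the centre line and underside. z up. Centre of mass near x=-13 mm: grip the shaft near x=-6 mm, across y. Starts in the tray.
- tray: White plastic rectangular tray, fixed: 163 mm long (x) by 103 mm wide (y) outside, 155 x 95 mm inside; floor 4 mm thick, rim 4 mm thick with its top 10 mm above the shelf. Origin: centre of the underside, on the shelf; things rest 4 mm above it. Final place of the rail piece, whose x should lie along the tray's x (either way round).
- dish: White plastic round dish, fixed: 177 mm outer and 169 mm inner diameter; floor 4 mm thick, rim top 10 mm above the shelf. Origin: centre of the underside, on the shelf; things rest 4 mm above it. Final place of the float arm, at any yaw.
- slats: Slatted wooden rest, fixed: four slats 160 mm long (x), 18 mm wide with 8 mm gaps, 96 mm wide overall (y), no rim. Origin: centre of the underside, on the shelf; things rest 12 mm above it, on the slats. Final place of the drain key, whose x should lie along the slats' x (either way round).
- mat: Plain dark rubber mat, fixed, 150 mm (x) by 110 mm (y), 4 mm thick, empty at the start: the spare place. Origin: centre of the underside; things rest 4 mm above it.
- plunger_handle: Black plunger handle, about 310 mm long along its x, 32 mm high, rubber tip at its +x end, lying loose crosswise at the far side of the shelf. Not to be moved. Origin: underside, within 5 mm of mid-length.
- jar: Clear plastic jar with a white cap, 60 mm diameter, 75 mm high, standing loose at the far side. Not to be moved. Origin: centre of its underside.
- tape_roll: White roll of thread tape, a ring of 64 mm outer diameter, 22 mm high, lying loose at the far side. Not to be moved. Origin: centre of its underside.

How it is judged (in metres and radians):
On the way:
1. one of the three parts lies on the rubber mat, let go (its middle within 45 mm of the mat's) (((horizontal distance between rail_piece and mat below 0.045 m and z of rail_piece in the frame of mat between 0 and 0.008 m and linear speed of rail_piece below 0.02 m/s and contact force between the fingers and rail_piece below 0.1 N) or (horizontal distance between float_arm and mat below 0.045 m and z of float_arm in the frame of mat between 0 and 0.008 m and linear speed of float_arm below 0.02 m/s and contact force between the fingers and float_arm below 0.1 N) or (horizontal distance between drain_key and mat below 0.045 m and z of drain_key in the frame of mat between 0 and 0.008 m and linear speed of drain_key below 0.02 m/s and contact force between the fingers and drain_key below 0.1 N))), for 0.2 s.
At the end, for the whole second after the job is handed in: Rail piece in the tray, float arm in the dish, drain key on the slats: each flat on the holder's floor, its middle within 15 mm of the holder's; rail piece and key within 0.25 rad of the holder's long direction, either way round; all released and at rest (horizontal distance between rail_piece and tray below 0.015 m and z of rail_piece in the frame of tray between 0 and 0.008 m and angle between each of rail_piece, float_arm, drain_key's own z axis and vertical below 0.1 rad and linear speed of each of rail_piece, float_arm, drain_key below 0.02 m/s and angular speed of each of rail_piece, float_arm, drain_key below 0.2 rad/s and contact force between the fingers and rail_piece below 0.1 N and angle between the x axis of rail_piece and the x axis of tray, either way round below 0.25 rad and horizontal distance between float_arm and dish below 0.015 m and z of float_arm in the frame of dish between 0 and 0.008 m and contact force between the fingers and float_arm below 0.1 N and horizontal distance between drain_key and slats below 0.015 m and z of drain_key in the frame of slats between 0.008 and 0.016 m and contact force between the fingers and drain_key below 0.1 N and angle between the x axis of drain_key and the x axis of slats, either way round below 0.25 rad); the robot touches nothing.
It fails at once if the black plunger handle is moved by more than 25 mm (distance of plunger_handle from where it was at the start of the episode above 0.025 m).
It fails at once if the jar is moved by more than 25 mm (distance of jar from where it was at the start of the episode above 0.025 m).
It fails at once if the tape roll is moved by more than 25 mm (distance of tape_roll from where it was at the start of the episode above 0.025 m).
It also fails if it takes over 106 s, if anything falls off the work surface, if the arm or the gripper's body presses on something with over 40 N, if the wrist force passes 120 N, or if a joint passes its speed limit or range.

## Working session

There is one attempt and no reset: what is moved stays moved. The work goes in short steps, Python scripts to look and compute and a tool call to move; the robot and the scene stay as the last step left them, time stands still between calls to the robot, and variables do not carry over. Pictures are saved under pics/ and viewed, and the job is handed in when it is done.

Besides the shell and the picture viewer there is one more tool, called after "Call:" by a JSON object that holds its "op" and its "data". jog_arm: Moves the arm, as the interface text tells. Its arguments: {"type":"object","properties":{"increments":{"type":"array"},"squeeze":{"type":"number"}},"required":["increments"]}

```bash
ls; mkdir -p pics; python3 - <<'E'
from cell import *
import cv2,json
s=read_state();print(s)
for n in("top","side"):
    c=camera(n);cv2.imwrite(f"pics/{n}0.png",c["image"][:,:,::-1]);print(n,c["K"],c["rvec"],c["tvec"],c["shot"])
E
```

```text
pics
{'clock': 0.0, 'joints': array([ 1.25842339e+00,  3.00474780e-01,  1.52158997e+00,  2.14066932e-06,
        1.32070386e+00, -6.66138612e-02]), 'qd': array([-0.00197622,  0.00092785, -0.00179917, -0.00111511,  0.00042429,
       -0.00042519]), 'effort': array([ 1.30381170e-03, -5.31818819e+01, -3.52733302e+01,  7.08777085e-02,
        2.43867037e-02, -8.29092664e-05]), 'eef_pos': array([133.74611699, 533.2407111 , 226.88054083]), 'eef_rot': array([-3.14041945e+00, -8.03453735e-05,  2.89583300e+00]), 'wrist_force': array([-0.16736947, -1.07932961,  0.42676554]), 'moment': array([0.02292555, 0.0464636 , 0.01736648]), 'finger_gap': 93.62056275004964}
top [[536.42364865   0.         274.91407673]
 [  0.         536.42364865 212.69751251]
 [  0.           0.           1.        ]] [ 2.10123869 -2.1648172   0.15069524] [  41.31901026  642.07127518 1384.19403479] 1
side [[394.82894252   0.         274.61239937]
 [  0.         394.82894252 211.13411045]
 [  0.           0.           1.        ]] [ 0.61676682 -2.58978371  1.28915246] [592.66353238 195.33630314 642.42563368] 2
```

View pics/top0.png

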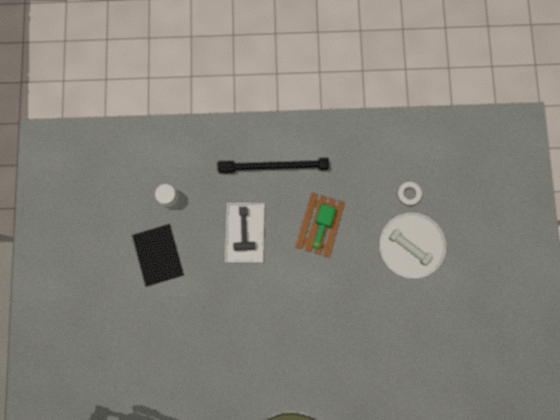

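View pics/side0.png

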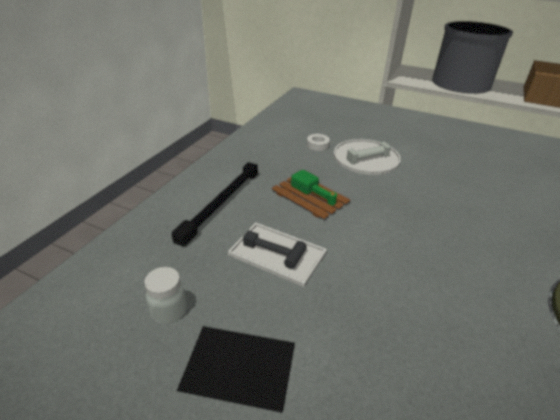

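```bash
cat > h.py <<'E'
from cell import *
import cv2,numpy as np
def ray(c,px,z):
    R=cv2.Rodrigues(np.array(c["rvec"],float))[0];t=np.array(c["tvec"],float).ravel()
    px=np.atleast_2d(px).astype(float)
    d=np.c_[px,np.ones(len(px))]@np.linalg.inv(c["K"]).T@R
    o=-R.T@t
    s=(z-o[2])/d[:,2]
    return (o+d*s[:,None])[:,:2]
def toworld(c,p):
    R=cv2.Rodrigues(np.array(c["rvec"],float))[0];t=np.array(c["tvec"],float).ravel()
    return R.T@(np.array(p)-t)
def rep(c,n,z):
    for r in recognise(c,n)[:2]: print(n,"rec",np.round(toworld(c,r["centre"]),1),round(r["conf"],2))
    for g in regions_of(c,n)[:2]:
        m=g["mask"].astype(np.uint8)
        cs,_=cv2.findContours(m,cv2.RETR_EXTERNAL,cv2.CHAIN_APPROX_NONE)
        if not cs: continue
        k=max(cs,key=cv2.contourArea)
        p=ray(c,np.concatenate(cs)[:,0],z).astype(np.float32)
        (cx,cy),(w,h),a=cv2.minAreaRect(p)
        if w<h: w,h,a=h,w,a+90
        ys,xs=np.nonzero(m);q=ray(c,np.c_[xs,ys],z);u,S,v=np.linalg.svd(q-q.mean(0),full_matrices=False)
        pa=np.degrees(np.arctan2(v[0,1],v[0,0]))%180
        print(n,"mask",round(g["conf"],2),"rect",round(cx,1),round(cy,1),"size",round(w,1),round(h,1),"ang",round(a%180,1),"mean",q.mean(0).round(1),"pca",pa.round(1),"n",len(xs), "bbox",xs.min(),xs.max(),ys.min(),ys.max())
E
python3 - <<'E'
from h import *
Z=dict(mat=4,tray=10,slats=12,dish=10,rail_piece=20,float_arm=34,drain_key=18,plunger_handle=16,jar=75,tape_roll=22)
for cam in("top","side"):
    c=camera(cam);print(cam)
    for n,z in Z.items(): rep(c,n,z)
E
```

```text
top
mat rec [541.  348.6   4.1] 0.96
mat rec [604.9 104.5   1.9] 0.19
mat mask 0.86 rect 544.7 348.7 size 150.6 111.4 ang 15.0 mean [544.1 349.1] pca 14.3 n 2182 bbox 132 182 224 285
tray rec [604.  101.8   3.3] 0.94
tray rec [ 543.8 -336.2   35.3] 0.75
tray mask 0.7 rect 598.5 108.5 size 163.0 103.1 ang 177.1 mean [598.8 107.1] pca 174.9 n 1767 bbox 225 263 203 262
slats rec [601.9 -87.8  13.7] 0.58
slats mask 0.7 rect 615.1 -97.0 size 160.8 95.8 ang 161.5 mean [612.8 -93.5] pca 162.9 n 1254 bbox 296 343 193 255
slats mask 0.39 rect 692.6 -346.2 size 63.6 61.6 ang 88.2 mean [ 693.9 -346.4] pca 127.9 n 328 bbox 397 420 182 204
dish mask 0.56 rect 548.0 -345.8 size 176.0 175.0 ang 132.4 mean [ 549.1 -345.9] pca 133.6 n 2912 bbox 378 444 213 277
rail_piece rec [ 546.9 -335.9   34.6] 0.75
rail_piece rec [583.  111.3  26.1] 0.54
rail_piece mask 0.6 rect 544.2 -338.0 size 126.2 36.7 ang 49.4 mean [ 543.8 -338.2] pca 49.2 n 470 bbox 389 431 229 264
rail_piece mask 0.57 rect 613.4 -94.6 size 157.0 98.3 ang 162.5 mean [607.  -89.4] pca 165.2 n 1320 bbox 295 342 193 255
float_arm rec [ 618.9 
[... 2527 characters left out ...]
n [590.3 127.4] pca 178.8 n 2532 bbox 228 326 224 285
plunger_handle rec [774.2  75.6  25.6] 0.67
plunger_handle rec [539.2 352.    6.8] 0.36
plunger_handle mask 0.88 rect 787.2 20.8 size 340.4 53.5 ang 90.1 mean [786.   54.3] pca 90.1 n 1464 bbox 170 258 163 246
plunger_handle mask 0.72 rect 616.2 -122.5 size 149.7 81.5 ang 161.3 mean [ 626.6 -123.6] pca 150.3 n 754 bbox 290 336 170 205
jar rec [691.5 324.8  52.4] 0.66
jar mask 0.87 rect 681.5 333.4 size 112.7 54.7 ang 136.8 mean [679.4 335.9] pca 137.7 n 1907 bbox 144 186 267 323
tape_roll rec [ 547.2 -325.2   26.3] 0.26
tape_roll mask 0.84 rect 687.8 -322.1 size 95.9 58.9 ang 110.1 mean [ 687.3 -321.6] pca 107.4 n 311 bbox 307 328 135 151
```

```bash
cat > plan.py <<'E'
from cell import *
import numpy as np,sys
from math import *
s=read_state();p=s["eef_pos"];r=s["eef_rot"];yaw=degrees(r[2])
x,y,z,a=map(float,sys.argv[1:5])
da=(a-yaw+180)%360-180
if len(sys.argv)<6: da=(da+90)%180-90
q6=s["joints"][5]
print("clock",round(s["clock"],2),"pos",p.round(1),"rpy deg",np.degrees(r).round(2),"gap",round(s["finger_gap"],1),"F",s["wrist_force"].round(1),"q",s["joints"].round(2))
print("turn wz total",round(-da,2),"rows",ceil(abs(da)/10),"q6 end~",round(q6-radians(da)+atan2(y,x)-atan2(p[1],p[0]),2))
t=radians(yaw+da);d=np.array([x-p[0],y-p[1]])
tx=d@[cos(t),sin(t)];ty=d@[sin(t),-cos(t)];n=max(1,ceil(np.hypot(tx,ty)/52))
print("shift tool cm",round(tx/10,2),round(ty/10,2),"rows",n,"each",round(tx/10/n,3),round(ty/10/n,3)," down total cm",round((p[2]-z)/10,2))
E
python3 plan.py 603 109.3 28.5 0
```

```text
clock 2.2 pos [133.8 533.5 227.5] rpy deg [180.    -0.   165.92] gap 94.1 F [ 0.  -0.7  0.1] q [ 1.26  0.3   1.52  0.    1.32 -0.07]
turn wz total -14.08 rows 2 q6 end~ -1.46
shift tool cm -46.92 -42.42 rows 13 each -3.609 -3.263  down total cm 19.9
```

Call:
{"op": "jog_arm", "data": {"increments": [[0,0,0,0,0,-7.04,6],[0,0,0,0,0,-7.04,6],[-3.61,-3.263,0,0,0,0,6],[-3.61,-3.263,0,0,0,0,6],[-3.61,-3.263,0,0,0,0,6],[-3.61,-3.263,0,0,0,0,6],[-3.61,-3.263,0,0,0,0,6],[-3.61,-3.263,0,0,0,0,6],[-3.61,-3.263,0,0,0,0,6],[-3.61,-3.263,0,0,0,0,6],[-3.61,-3.263,0,0,0,0,6],[-3.61,-3.263,0,0,0,0,6],[-3.61,-3.263,0,0,0,0,6],[-3.61,-3.263,0,0,0,0,6],[-3.61,-3.263,0,0,0,0,6],[0,0,4,0,0,0,6],[0,0,4,0,0,0,6],[0,0,4,0,0,0,6],[0,0,0,0,0,0,6],[0,0,0,0,0,0,6]], "squeeze": 20}}

```text
clock: 4.7
eef_pos: [603.8, 109.4, 109.2]
eef_rot: [3.141, 0.002, -3.142]
wrist_force: [-0.1, -0.7, 0.3]
finger_gap: 60.1
```

```bash
python3 plan.py 603 109.3 28.5 0; python3 - <<'E'
from h import *
for n in("top","side"):
    c=camera(n);cv2.imwrite(f"pics/{n}1.png",c["image"][:,:,::-1])
E
```

```text
clock 4.7 pos [603.8 109.4 109.2] rpy deg [ 1.7999e+02  1.1000e-01 -1.8000e+02] gap 60.1 F [-0.1 -0.7  0.3] q [ 0.12  0.55  1.45 -0.    1.14 -1.45]
turn wz total 0.0 rows 1 q6 end~ -1.45
shift tool cm 0.08 -0.01 rows 1 each 0.084 -0.008  down total cm 8.07
```

View pics/side1.png

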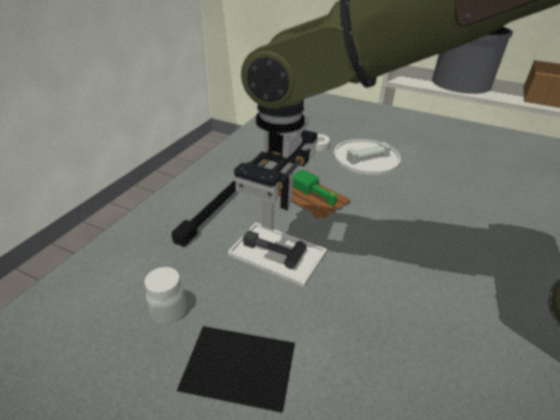

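View pics/top1.png

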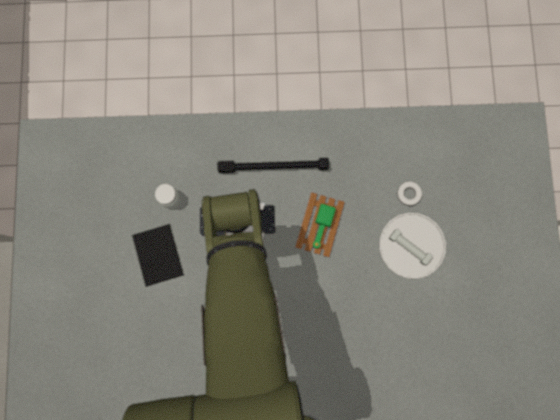

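Call:
{"op": "jog_arm", "data": {"increments": [[0.06,0,2,0,0,0,6],[0,0,2,0,0,0,6],[0,0,2,0,0,0,6],[0,0,1.2,0,0,0,6],[0,0,0.85,0,0,0,6],[0,0,0,0,0,0,6],[0,0,0,0,0,0,0.5],[0,0,0,0,0,0,0.5],[0,0,0,0,0,0,0.5],[0,0,0,0,0,0,0.5],[0,0,0,0,0,0,0.5],[0,0,0,0,0,0,0.5]]}}

```text
clock: 6.3
eef_pos: [602.5, 109.3, 27.0]
eef_rot: [3.142, 0.0, 3.142]
wrist_force: [-1.1, 0.8, -0.0]
finger_gap: 15.2
```

Call:
{"op": "jog_arm", "data": {"increments": [[0,0,-1,0,0,0,0.5],[0,0,-2,0,0,0,0.5],[0,0,-3,0,0,0,0.5],[0,0,-4,0,0,0,0.5],[0,0,-4,0,0,0,0.5],[0,0,0,0,0,0,0.5]], "squeeze": 30}}

```text
clock: 7.05
eef_pos: [603.8, 109.4, 171.7]
eef_rot: [3.141, 0.007, 3.142]
wrist_force: [-0.1, -0.0, -2.9]
finger_gap: 15.1
```

```bash
python3 plan.py 541 346 28.5 10; python3 - <<'E'
from h import *
for n in("side",):
    c=camera(n);cv2.imwrite(f"pics/{n}2.png",c["image"][:,:,::-1])
    rep(c,"drain_key",100)
E
```

```text
clock 7.05 pos [603.8 109.4 171.7] rpy deg [179.95   0.4  180.  ] gap 15.1 F [-0.1 -0.  -2.9] q [ 0.12  0.48  1.4  -0.    1.25 -1.45]
turn wz total -10.0 rows 2 q6 end~ -1.24
shift tool cm 2.07 24.39 rows 5 each 0.415 4.878  down total cm 14.32
drain_key rec [582.7 118.7 167.7] 0.81
drain_key mask 0.9 rect 658.4 26.5 size 149.7 102.9 ang 1.7 mean [642.5  26.1] pca 178.1 n 870 bbox 240 310 168 206
drain_key mask 0.62 rect 637.4 -182.5 size 77.7 49.9 ang 112.4 mean [ 638.1 -181.6] pca 109.3 n 299 bbox 308 329 135 150
```

View pics/side2.png

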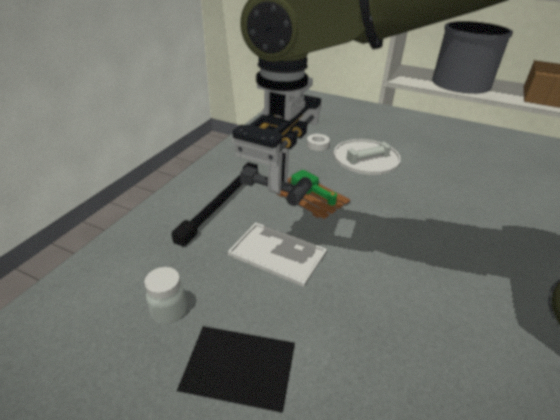

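Call:
{"op": "jog_arm", "data": {"increments": [[0,0,0,0,0,-5,0.5],[0,0,0,0,0,-5,0.5],[0.43,4.9,0,0,0,0,0.5],[0.43,4.9,0,0,0,0,0.5],[0.43,4.9,0,0,0,0,0.5],[0.43,4.9,0,0,0,0,0.5],[0.43,4.9,0,0,0,0,0.5],[0,0,3,0,0,0,0.5],[0,0,3,0,0,0,0.5],[0,0,3,0,0,0,0.5],[0,0,2,0,0,0,0.5],[0,0,0,0,0,0,0.5],[0,0,0,0,0,0,0.5]]}}

```text
clock: 8.82
eef_pos: [539.3, 347.0, 58.0]
eef_rot: [3.141, 0.001, -2.967]
wrist_force: [0.9, -0.0, -0.7]
finger_gap: 14.8
```

```bash
python3 plan.py 540 347 28.5 10
```

```text
clock 8.82 pos [539.3 347.   58. ] rpy deg [ 1.7997e+02  7.0000e-02 -1.7001e+02] gap 14.8 F [ 0.9 -0.  -0.7] q [ 0.51  0.67  1.39  0.    1.08 -1.23]
turn wz total -0.01 rows 1 q6 end~ -1.23
shift tool cm -0.07 -0.01 rows 1 each -0.073 -0.014  down total cm 2.95
```

Lower to about 28, release, lift.

Call:
{"op": "jog_arm", "data": {"increments": [[0,0,1,0,0,0,0.5],[0,0,1,0,0,0,0.5],[0,0,0.6,0,0,0,0.5],[0,0,0.4,0,0,0,0.5],[0,0,0,0,0,0,0.5],[0,0,0,0,0,0,0.5]]}}

```text
clock: 9.57
eef_pos: [538.9, 346.9, 27.0]
eef_rot: [3.142, 0.0, -2.967]
wrist_force: [0.0, 0.7, -1.6]
finger_gap: 15.1
```

Call:
{"op": "jog_arm", "data": {"increments": [[0,0,0,0,0,0,5],[0,0,0,0,0,0,5],[0,0,0,0,0,0,5],[0,0,0,0,0,0,5],[0,0,-2,0,0,0,5],[0,0,-5,0,0,0,5],[0,0,-5,0,0,0,5],[0,0,-3,0,0,0,5],[0,0,0,0,0,0,6]]}}

```text
clock: 10.7
eef_pos: [539.6, 347.3, 181.0]
eef_rot: [3.14, 0.005, -2.967]
wrist_force: [0.5, -0.3, -0.0]
finger_gap: 56.7
```

```bash
python3 plan.py 544 -338 29.5 49.3
```

```text
clock 10.7 pos [539.6 347.3 181. ] rpy deg [ 179.89    0.31 -170.  ] gap 56.7 F [ 0.5 -0.3 -0. ] q [ 0.51  0.54  1.29  0.    1.3  -1.23]
turn wz total -39.3 rows 4 q6 end~ -3.04
shift tool cm 51.67 -45.02 rows 14 each 3.69 -3.216  down total cm 15.15
```

Call:
{"op": "jog_arm", "data": {"increments": [[0,0,0,0,0,10.05,6],[0,0,0,0,0,10.05,6],[0,0,0,0,0,10.05,6],[0,0,0,0,0,10.05,6],[0,0,0,0,0,10.05,6],[0,0,0,0,0,10.05,6],[0,0,0,0,0,10.05,6],[0,0,0,0,0,10.05,6],[0,0,0,0,0,10.05,6],[0,0,0,0,0,10.05,6],[0,0,0,0,0,10.05,6],[0,0,0,0,0,10.05,6],[0,0,0,0,0,10.05,6],[0,0,0,0,0,10.05,6],[0,0,0,0,0,0,6]]}}

```text
clock: 12.58
eef_pos: [538.5, 346.6, 176.4]
eef_rot: [-3.141, 0.001, 0.861]
wrist_force: [-0.1, 0.3, 0.3]
finger_gap: 60.0
```

```bash
python3 plan.py 544 -338 29.5 49.3;  python3 - <<'E'
from h import *
c=camera("top");cv2.imwrite(f"pics/top3.png",c["image"][:,:,::-1])
for n,z in dict(tray=10,rail_piece=20,drain_key=18).items():rep(c,n,z)
E
```

```text
clock 12.57 pos [538.5 346.6 176.4] rpy deg [-1.7998e+02  6.0000e-02  4.9360e+01] gap 60.0 F [-0.1  0.3  0.3] q [ 0.51  0.54  1.3  -0.    1.3   1.22]
turn wz total 0.06 rows 1 q6 end~ 0.1
shift tool cm -51.55 45.06 rows 14 each -3.682 3.218  down total cm 14.69
tray mask 0.96 rect 599.8 108.6 size 165.9 103.2 ang 177.2 mean [598.6 108.3] pca 176.8 n 2252 bbox 225 263 202 262
tray mask 0.47 rect 547.5 330.8 size 146.7 74.0 ang 16.7 mean [541.4 316.8] pca 11.4 n 843 bbox 148 182 224 281
rail_piece rec [ 544.8 -336.1   33.8] 0.63
rail_piece mask 0.61 rect 544.2 -337.4 size 122.0 37.4 ang 49.4 mean [ 543.8 -338.1] pca 49.2 n 506 bbox 389 431 229 264
drain_key rec [518.6 343.3  23.3] 0.58
drain_key mask 0.47 rect 535.5 341.1 size 101.2 31.9 ang 22.7 mean [522.8 338.4] pca 24.2 n 225 bbox 153 170 238 274
```

View pics/top3.png

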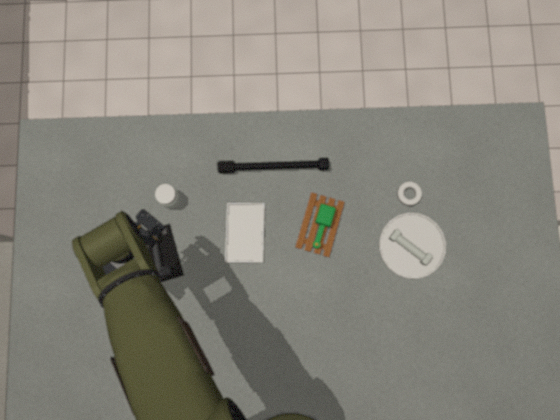

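Call:
{"op": "jog_arm", "data": {"increments": [[-3.68,3.22,0,0,0,0,6],[-3.68,3.22,0,0,0,0,6],[-3.68,3.22,0,0,0,0,6],[-3.68,3.22,0,0,0,0,6],[-3.68,3.22,0,0,0,0,6],[-3.68,3.22,0,0,0,0,6],[-3.68,3.22,0,0,0,0,6],[-3.68,3.22,0,0,0,0,6],[-3.68,3.22,0,0,0,0,6],[-3.68,3.22,0,0,0,0,6],[-3.68,3.22,0,0,0,0,6],[-3.68,3.22,0,0,0,0,6],[-3.68,3.22,0,0,0,0,6],[-3.68,3.22,0,0,0,0,6],[0,0,3,0,0,0,6],[0,0,3,0,0,0,6],[0,0,3,0,0,0,6],[0,0,1,0,0,0,6],[0,0,0,0,0,0,6],[0,0,0,0,0,0,6]]}}

```text
clock: 15.42
eef_pos: [545.1, -338.1, 78.4]
eef_rot: [3.14, -0.0, 0.861]
wrist_force: [0.1, -0.2, -0.6]
finger_gap: 59.8
```

```bash
python3 plan.py 544 -338 29.5 49.3
```

```text
clock 15.43 pos [ 545.1 -338.1   78.4] rpy deg [ 1.7989e+02 -1.0000e-02  4.9310e+01] gap 59.8 F [ 0.1 -0.2 -0.6] q [-0.61  0.65  1.38  0.    1.12  0.1 ]
turn wz total 0.01 rows 1 q6 end~ 0.1
shift tool cm -0.07 -0.09 rows 1 each -0.066 -0.089  down total cm 4.89
```

Call:
{"op": "jog_arm", "data": {"increments": [[0,-0.05,1.5,0,0,0,6],[0,0,1.5,0,0,0,6],[0,0,1.2,0,0,0,6],[0,0,0.6,0,0,0,6],[0,0,0,0,0,0,6],[0,0,0,0,0,0,1],[0,0,0,0,0,0,1],[0,0,0,0,0,0,1],[0,0,0,0,0,0,1],[0,0,0,0,0,0,1]], "squeeze": 25}}

```text
clock: 16.68
eef_pos: [544.3, -337.5, 29.2]
eef_rot: [3.141, 0.0, 0.86]
wrist_force: [0.1, -0.1, 1.1]
finger_gap: 23.1
```

Call:
{"op": "jog_arm", "data": {"increments": [[0,0,-1,0,0,0,1],[0,0,-2,0,0,0,1],[0,0,-3,0,0,0,1],[0,0,-4,0,0,0,1],[0,0,-4,0,0,0,1],[0,0,0,0,0,0,1],[0,0,0,0,0,0,1]]}}

```text
clock: 17.55
eef_pos: [543.9, -337.2, 168.6]
eef_rot: [-3.141, 0.0, 0.86]
wrist_force: [0.5, 0.0, -1.8]
finger_gap: 23.7
```

```bash
python3 plan.py 599.3 108.6 28.5 -3;  python3 - <<'E'
from h import *
c=camera("top")
for n,z in dict(dish=10,drain_key=18).items():rep(c,n,z)
c=camera("side");cv2.imwrite(f"pics/side4.png",c["image"][:,:,::-1])
E
```

```text
clock 17.55 pos [ 543.9 -337.2  168.6] rpy deg [-179.96    0.     49.29] gap 23.7 F [ 0.5  0.  -1.8] q [-0.61  0.55  1.31  0.    1.28  0.1 ]
turn wz total 52.29 rows 6 q6 end~ 1.75
shift tool cm 3.2 -44.81 rows 9 each 0.356 -4.979  down total cm 14.01
dish rec [ 5.629e+02 -3.008e+02  2.000e-01] 0.98
dish mask 0.8 rect 571.7 -305.7 size 175.5 91.1 ang 150.2 mean [ 566.4 -306.9] pca 150.8 n 1435 bbox 379 424 213 272
drain_key rec [516.9 349.7  25.8] 0.84
drain_key mask 0.77 rect 543.7 340.4 size 116.7 56.9 ang 178.8 mean [530.2 346.9] pca 10.1 n 361 bbox 148 169 233 276
```

View pics/side4.png

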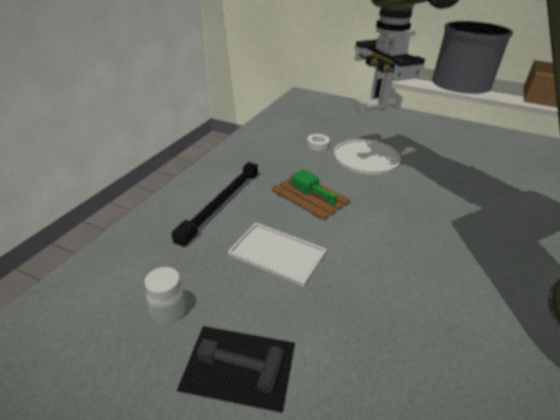

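Call:
{"op": "jog_arm", "data": {"increments": [[0,0,0,0,0,8.72,1],[0,0,0,0,0,8.72,1],[0,0,0,0,0,8.72,1],[0,0,0,0,0,8.72,1],[0,0,0,0,0,8.72,1],[0,0,0,0,0,8.72,1],[0.35,-4.98,0,0,0,0,1],[0.35,-4.98,0,0,0,0,1],[0.35,-4.98,0,0,0,0,1],[0.35,-4.98,0,0,0,0,1],[0.35,-4.98,0,0,0,0,1],[0.35,-4.98,0,0,0,0,1],[0.35,-4.98,0,0,0,0,1],[0.35,-4.98,0,0,0,0,1],[0.35,-4.98,0,0,0,0,1],[0,0,3,0,0,0,1],[0,0,3,0,0,0,1],[0,0,3,0,0,0,1],[0,0,0,0,0,0,1],[0,0,0,0,0,0,1]]}}

```text
clock: 20.35
eef_pos: [599.8, 108.5, 80.2]
eef_rot: [-3.141, -0.001, -0.053]
wrist_force: [-0.1, 0.1, -1.2]
finger_gap: 23.0
```

```bash
python3 plan.py 599.3 108.6 30 -3
```

```text
clock 20.35 pos [599.8 108.5  80.2] rpy deg [-1.7999e+02 -8.0000e-02 -3.0300e+00] gap 23.0 F [-0.1  0.1 -1.2] q [ 0.12  0.58  1.48 -0.    1.08  1.74]
turn wz total -0.03 rows 1 q6 end~ 1.74
shift tool cm -0.05 -0.0 rows 1 each -0.055 -0.004  down total cm 5.02
```

Call:
{"op": "jog_arm", "data": {"increments": [[0,0,1.5,0,0,0,1],[0,0,1.5,0,0,0,1],[0,0,1.2,0,0,0,1],[0,0,0.7,0,0,0,1],[0,0,0.1,0,0,0,1],[0,0,0,0,0,0,1]]}}

```text
clock: 21.1
eef_pos: [599.4, 108.5, 29.0]
eef_rot: [-3.142, -0.0, -0.053]
wrist_force: [0.8, -0.6, -2.2]
finger_gap: 23.2
```

Call:
{"op": "jog_arm", "data": {"increments": [[0,0,0,0,0,0,5],[0,0,0,0,0,0,5],[0,0,0,0,0,0,5],[0,0,0,0,0,0,5],[0,0,-2,0,0,0,5],[0,0,-5,0,0,0,5],[0,0,-5,0,0,0,5],[0,0,-3,0,0,0,7],[0,0,0,0,0,0,7]]}}

```text
clock: 22.22
eef_pos: [600.2, 108.6, 182.8]
eef_rot: [-3.141, -0.006, -0.053]
wrist_force: [0.8, -0.2, -1.0]
finger_gap: 66.4
```

```bash
python3 plan.py 624 -107.5 38 -19
```

```text
clock 22.23 pos [600.2 108.6 182.8] rpy deg [-179.94   -0.32   -3.02] gap 66.4 F [ 0.8 -0.2 -1. ] q [0.12 0.47 1.4  0.   1.27 1.74]
turn wz total 15.98 rows 2 q6 end~ 1.67
shift tool cm 9.29 19.66 rows 5 each 1.858 3.932  down total cm 14.48
```

Call:
{"op": "jog_arm", "data": {"increments": [[0,0,0,0,0,8,7],[0,0,0,0,0,8,7],[1.86,3.93,0,0,0,0,7],[1.86,3.93,0,0,0,0,7],[1.86,3.93,0,0,0,0,7],[1.86,3.93,0,0,0,0,7],[1.86,3.93,0,0,0,0,7],[0,0,3,0,0,0,7],[0,0,3,0,0,0,7],[0,0,3,0,0,0,7],[0,0,0,0,0,0,7],[0,0,0,0,0,0,7]]}}

```text
clock: 23.72
eef_pos: [623.5, -107.7, 90.1]
eef_rot: [-3.141, -0.001, -0.332]
wrist_force: [0.6, -0.2, 1.5]
finger_gap: 69.8
```

```bash
python3 plan.py 624 -107.5 38.5 -19;  python3 - <<'E'
from h import *
c=camera("side");cv2.imwrite(f"pics/side5.png",c["image"][:,:,::-1])
for n,z in dict(rail_piece=20,float_arm=34).items():rep(c,n,z)
E
```

```text
clock 23.73 pos [ 623.5 -107.7   90.1] rpy deg [-1.7999e+02 -6.0000e-02 -1.9020e+01] gap 69.8 F [ 0.6 -0.2  1.5] q [-0.23  0.62  1.4  -0.    1.13  1.67]
turn wz total -0.02 rows 1 q6 end~ 1.67
shift tool cm 0.04 -0.03 rows 1 each 0.04 -0.03  down total cm 5.16
rail_piece rec [596.5 114.9  28.4] 0.82
rail_piece rec [523.5 355.6  24.6] 0.57
rail_piece mask 0.79 rect 604.0 107.6 size 131.4 57.9 ang 177.4 mean [601.3 107.6] pca 175.6 n 925 bbox 248 309 228 266
rail_piece mask 0.44 rect 617.7 -106.1 size 149.3 80.5 ang 142.4 mean [ 622.1 -115.6] pca 153.1 n 743 bbox 290 336 171 205
float_arm rec [621.8 -93.8  34.9] 0.95
float_arm mask 0.71 rect 611.1 -87.5 size 145.8 74.4 ang 144.0 mean [616.  -94.4] pca 153.3 n 726 bbox 290 336 171 205
```

View pics/side5.png

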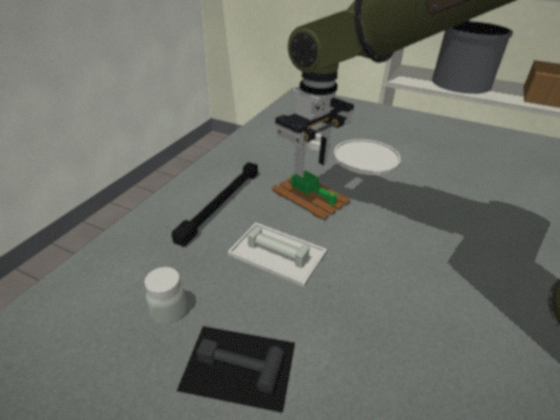

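Rail lies in the tray (280,246), fingers straddle the green float (308,185). Descend and grip.

Call:
{"op": "jog_arm", "data": {"increments": [[0,0,1.5,0,0,0,7],[0,0,1.5,0,0,0,7],[0,0,1.2,0,0,0,7],[0,0,0.9,0,0,0,7],[0,0,0,0,0,0,7],[0,0,0,0,0,0,3],[0,0,0,0,0,0,3],[0,0,0,0,0,0,3],[0,0,0,0,0,0,3],[0,0,0,0,0,0,3]], "squeeze": 20}}

```text
clock: 25.22
eef_pos: [623.3, -107.6, 38.3]
eef_rot: [-3.142, -0.001, -0.332]
wrist_force: [-1.1, 0.0, 3.6]
finger_gap: 44.1
```

Call:
{"op": "jog_arm", "data": {"increments": [[0,0,-1,0,0,0,3],[0,0,-2,0,0,0,3],[0,0,-3,0,0,0,3],[0,0,-4,0,0,0,3],[0,0,-2,0,0,0,3],[0,0,0,0,0,0,3],[0,0,0,0,0,0,3]]}}

```text
clock: 26.1
eef_pos: [622.8, -107.5, 157.3]
eef_rot: [3.142, 0.001, -0.332]
wrist_force: [0.5, 0.4, -2.3]
finger_gap: 43.9
```

```bash
python3 plan.py 566.2 -352.5 31 -19;  python3 - <<'E'
from h import *
c=camera("side");cv2.imwrite(f"pics/side6.png",c["image"][:,:,::-1])
c=camera("top");cv2.imwrite(f"pics/top6.png",c["image"][:,:,::-1])
for n,z in dict(rail_piece=20,tray=10,dish=10,drain_key=18,mat=4,slats=12).items():rep(c,n,z)
E
```

```text
clock 26.1 pos [ 622.8 -107.5  157.3] rpy deg [ 1.800e+02  6.000e-02 -1.902e+01] gap 43.9 F [ 0.5  0.4 -2.3] q [-0.23  0.54  1.35  0.    1.25  1.67]
turn wz total -0.02 rows 1 q6 end~ 1.29
shift tool cm 2.63 25.01 rows 5 each 0.525 5.001  down total cm 12.63
rail_piece rec [596.3 105.2  34.1] 0.74
rail_piece rec [775.9  33.2  28.6] 0.62
rail_piece mask 0.72 rect 781.8 25.4 size 308.8 35.1 ang 90.4 mean [781.8  24.3] pca 90.3 n 1034 bbox 217 328 157 173
rail_piece mask 0.58 rect 599.1 109.3 size 123.0 30.8 ang 176.0 mean [598.8 109.5] pca 176.4 n 435 bbox 237 250 209 254
tray rec [600.4 102.5   6.1] 0.57
tray mask 0.81 rect 599.7 108.6 size 165.6 103.4 ang 177.4 mean [598.1 108. ] pca 177.4 n 1811 bbox 225 263 202 262
dish rec [ 543.  -347.8    4. ] 0.8
dish mask 0.78 rect 549.7 -345.7 size 179.0 177.2 ang 96.4 mean [ 548.7 -345.3] pca 23.2 n 3483 bbox 379 445 212 278
drain_key rec [518.7 345.9  24.6] 0.75
drain_key mask 0.73 rect 544.4 341.7 size 122.4 62.4 ang 0.5 mean [535.3 347.4] pca 11.2 n 442 bbox 147 170 232 277
mat rec [547.3 346.4   4.3] 0.96
mat mask 0.88 rect 544.8 349.4 size 150.1 110.5 ang 15.7 mean [547.3 348.7] pca 19.7 n 1677 bbox 132 181 224 285
```

View pics/side6.png

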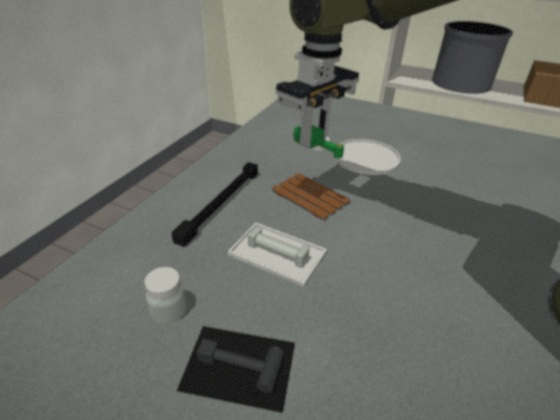

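View pics/top6.png

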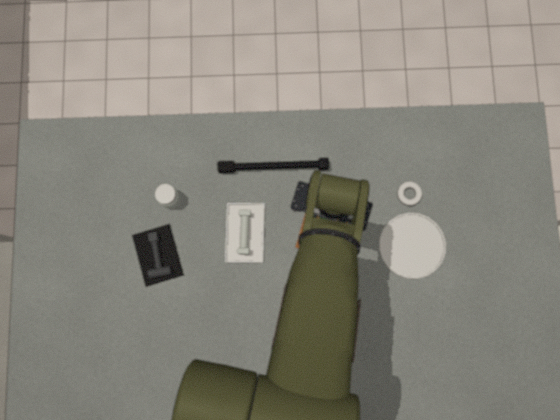

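Call:
{"op": "jog_arm", "data": {"increments": [[0.53,5,0,0,0,0,3],[0.53,5,0,0,0,0,3],[0.53,5,0,0,0,0,3],[0.53,5,0,0,0,0,3],[0.53,5,0,0,0,0,3],[0,0,3,0,0,0,3],[0,0,3,0,0,0,3],[0,0,2,0,0,0,3],[0,0,0,0,0,0,3],[0,0,0,0,0,0,3]]}}

```text
clock: 28.05
eef_pos: [567.3, -352.8, 79.3]
eef_rot: [3.141, -0.002, -0.332]
wrist_force: [-0.5, -0.4, -0.9]
finger_gap: 44.1
```

```bash
python3 plan.py 567 -352 31 -19
```

```text
clock 28.05 pos [ 567.3 -352.8   79.3] rpy deg [ 1.7997e+02 -1.0000e-01 -1.9010e+01] gap 44.1 F [-0.5 -0.4 -0.9] q [-0.61  0.7   1.28 -0.    1.15  1.29]
turn wz total -0.01 rows 1 q6 end~ 1.29
shift tool cm -0.05 -0.07 rows 1 each -0.054 -0.071  down total cm 4.83
```

Call:
{"op": "jog_arm", "data": {"increments": [[-0.05,-0.07,1.5,0,0,0,3],[0,0,1.5,0,0,0,3],[0,0,1.1,0,0,0,3],[0,0,0.7,0,0,0,3],[0,0,0,0,0,0,3],[0,0,0,0,0,0,3]]}}

```text
clock: 28.8
eef_pos: [566.5, -351.8, 29.9]
eef_rot: [3.142, -0.0, -0.332]
wrist_force: [-0.0, -0.1, -1.5]
finger_gap: 43.7
```

Call:
{"op": "jog_arm", "data": {"increments": [[0,0,0,0,0,0,6.5],[0,0,0,0,0,0,6.5],[0,0,0,0,0,0,6.5],[0,0,0,0,0,0,6.5],[0,0,-2,0,0,0,6.5],[0,0,-5,0,0,0,6.5],[0,0,-5,0,0,0,6.5],[0,0,-3,0,0,0,6],[0,0,0,0,0,0,6]]}}

```text
clock: 29.92
eef_pos: [567.3, -352.3, 184.0]
eef_rot: [3.14, -0.006, -0.332]
wrist_force: [-0.2, 0.3, 0.1]
finger_gap: 59.9
```

```bash
python3 plan.py 539 347 28 10; python3 plan.py 539 347 28 10 x; python3 - <<'E'
from h import *
c=camera("side");cv2.imwrite(f"pics/side7.png",c["image"][:,:,::-1])
c=camera("top")
for n,z in dict(slats=12,drain_key=18,mat=4).items():rep(c,n,z)
E
```

```text
clock 29.93 pos [ 567.3 -352.3  184. ] rpy deg [179.9   -0.32 -19.02] gap 59.9 F [-0.2  0.3  0.1] q [-0.61  0.6   1.2  -0.    1.34  1.29]
turn wz total -29.02 rows 3 q6 end~ 1.91
shift tool cm 9.36 -69.36 rows 14 each 0.669 -4.954  down total cm 15.6
clock 29.93 pos [ 567.3 -352.3  184. ] rpy deg [179.9   -0.32 -19.02] gap 59.9 F [-0.2  0.3  0.1] q [-0.61  0.6   1.2  -0.    1.34  1.29]
turn wz total -29.02 rows 3 q6 end~ 1.91
shift tool cm 9.36 -69.36 rows 14 each 0.669 -4.954  down total cm 15.6
slats rec [610.9 -98.4  14.5] 0.87
slats mask 0.82 rect 615.6 -97.8 size 160.7 96.5 ang 161.6 mean [614.4 -98.1] pca 160.1 n 1642 bbox 295 343 193 256
slats mask 0.74 rect 556.9 -296.6 size 158.6 78.3 ang 176.7 mean [ 553.6 -296.2] pca 173.9 n 1222 bbox 379 408 214 272
drain_key rec [519.1 345.2  25.8] 0.67
drain_key mask 0.83 rect 544.3 340.4 size 122.2 59.6 ang 0.5 mean [533.  346.9] pca 10.7 n 406 bbox 148 170 232 277
drain_key mask 0.5 rect 781.9 24.1 size 311.4 38.1 ang 89.9 mean [782.5  27.4] pca 90.4 n 1086 bbox 217 329 157 173
mat rec [544.4 346.8   3.9] 0.57
mat mask 0.83 rect 545.1 349.4 size 157.1 116.4 ang 17.2 mean [547.4 349.6] pca 22.8 n 1933 bbox 131 182 224 285
```

View pics/side7.png

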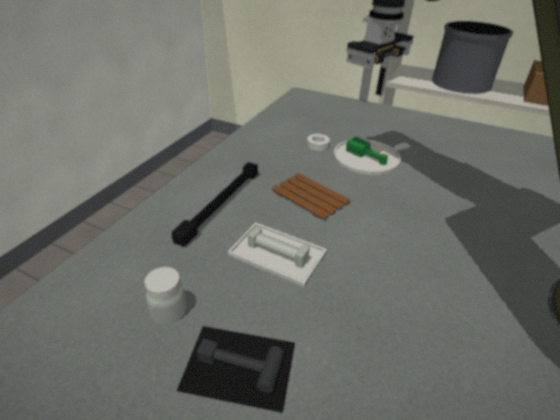

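Call:
{"op": "jog_arm", "data": {"increments": [[0,0,0,0,0,-9.7,6],[0,0,0,0,0,-9.7,6],[0,0,0,0,0,-9.65,6],[0.67,-4.95,0,0,0,0,6],[0.67,-4.95,0,0,0,0,6],[0.67,-4.95,0,0,0,0,6],[0.67,-4.95,0,0,0,0,6],[0.67,-4.95,0,0,0,0,6],[0.67,-4.95,0,0,0,0,6],[0.67,-4.95,0,0,0,0,6],[0.67,-4.95,0,0,0,0,6],[0.67,-4.95,0,0,0,0,6],[0.67,-4.95,0,0,0,0,6],[0.67,-4.95,0,0,0,0,6],[0.67,-4.95,0,0,0,0,6],[0.67,-4.95,0,0,0,0,6],[0.67,-4.95,0,0,0,0,6],[0,0,3,0,0,0,6],[0,0,3,0,0,0,6],[0,0,3,0,0,0,6]]}}

```text
clock: 32.83
eef_pos: [538.0, 347.0, 88.6]
eef_rot: [3.141, 0.0, 0.175]
wrist_force: [0.9, 0.5, -0.0]
finger_gap: 60.0
```

Call:
{"op": "jog_arm", "data": {"increments": [[0,0,0.5,0,0,0,6],[0,0,0,0,0,0,6]]}}

```text
clock: 33.08
eef_pos: [538.4, 347.1, 85.6]
eef_rot: [-3.141, -0.0, 0.175]
wrist_force: [0.2, -0.0, 0.6]
finger_gap: 60.3
```

```bash
python3 plan.py 539 347 28 10; python3 - <<'E'
from h import *
c=camera("top")
for n,z in dict(float_arm=34,dish=10).items():rep(c,n,z)
E
```

```text
clock 33.08 pos [538.4 347.1  85.6] rpy deg [-1.7999e+02 -2.0000e-02  1.0020e+01] gap 60.3 F [ 0.2 -0.   0.6] q [0.52 0.64 1.38 0.   1.13 1.91]
turn wz total 0.02 rows 1 q6 end~ 1.91
shift tool cm 0.05 0.02 rows 1 each 0.053 0.02  down total cm 5.76
float_arm rec [ 561.1 -343.    39. ] 0.61
float_arm mask 0.67 rect 547.7 -343.6 size 121.2 47.7 ang 164.8 mean [ 561.2 -346.6] pca 161.4 n 513 bbox 404 425 222 266
dish rec [ 539.3 -338.8    4.7] 0.71
dish mask 0.86 rect 548.5 -346.4 size 173.7 171.4 ang 88.2 mean [ 545.8 -344.1] pca 75.9 n 2723 bbox 380 444 214 277
dish mask 0.74 rect 705.7 319.3 size 74.7 60.4 ang 43.9 mean [705.7 319.1] pca 53.2 n 487 bbox 155 181 184 208
```

Float is within about 3 mm of the dish centre. Regrip the key.

Call:
{"op": "jog_arm", "data": {"increments": [[0.05,0,1.8,0,0,0,6],[0,0,1.8,0,0,0,6],[0,0,1.3,0,0,0,6],[0,0,0.8,0,0,0,6],[0,0,0,0,0,0,6],[0,0,0,0,0,0,0.5],[0,0,0,0,0,0,0.5],[0,0,0,0,0,0,0.5],[0,0,0,0,0,0,0.5],[0,0,0,0,0,0,0.5],[0,0,0,0,0,0,0.5]], "squeeze": 30}}

```text
clock: 34.7
eef_pos: [538.7, 347.1, 28.0]
eef_rot: [3.142, -0.0, 0.175]
wrist_force: [-0.7, -0.5, 1.2]
finger_gap: 15.0
```

Call:
{"op": "jog_arm", "data": {"increments": [[0,0,-1,0,0,0,0.5],[0,0,-2,0,0,0,0.5],[0,0,-3,0,0,0,0.5],[0,0,-4,0,0,0,0.5],[0,0,-3,0,0,0,0.5],[0,0,0,0,0,0,0.5]]}}

```text
clock: 35.45
eef_pos: [539.5, 347.6, 161.4]
eef_rot: [-3.14, -0.005, 0.175]
wrist_force: [0.1, -0.0, -2.1]
finger_gap: 15.2
```

```bash
python3 plan.py 609.3 -95.4 36 -18.3; python3 - <<'E'
from h import *
c=camera("side");cv2.imwrite(f"pics/side8.png",c["image"][:,:,::-1])
E
```

```text
clock 35.45 pos [539.5 347.6 161.4] rpy deg [-179.89   -0.3    10.03] gap 15.2 F [ 0.1 -0.  -2.1] q [0.52 0.56 1.31 0.   1.27 1.91]
turn wz total 28.33 rows 3 q6 end~ 1.68
shift tool cm 20.53 39.87 rows 9 each 2.281 4.43  down total cm 12.54
```

View pics/side8.png

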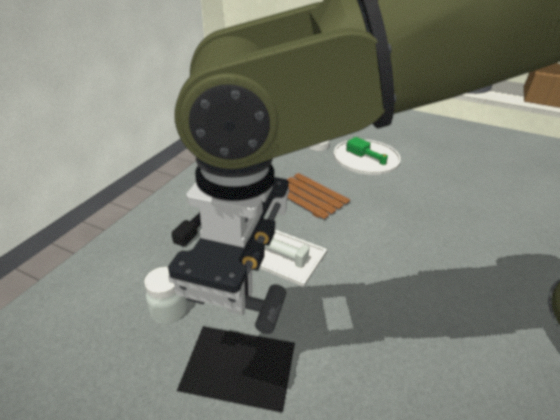

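Call:
{"op": "jog_arm", "data": {"increments": [[0,0,0,0,0,9.45,0.5],[0,0,0,0,0,9.45,0.5],[0,0,0,0,0,9.45,0.5],[2.28,4.43,0,0,0,0,0.5],[2.28,4.43,0,0,0,0,0.5],[2.28,4.43,0,0,0,0,0.5],[2.28,4.43,0,0,0,0,0.5],[2.28,4.43,0,0,0,0,0.5],[2.28,4.43,0,0,0,0,0.5],[2.28,4.43,0,0,0,0,0.5],[2.28,4.43,0,0,0,0,0.5],[2.28,4.43,0,0,0,0,0.5],[0,0,3,0,0,0,0.5],[0,0,3,0,0,0,0.5],[0,0,1.5,0,0,0,0.5],[0,0,0,0,0,0,0.5],[0,0,0,0,0,0,0.5]]}}

```text
clock: 37.62
eef_pos: [608.6, -95.9, 83.9]
eef_rot: [-3.141, -0.001, -0.32]
wrist_force: [0.3, 0.7, -1.7]
finger_gap: 15.1
```

```bash
python3 plan.py 609.3 -95.4 36.5 -18.3
```

```text
clock 37.62 pos [608.6 -95.9  83.9] rpy deg [-1.7999e+02 -8.0000e-02 -1.8310e+01] gap 15.1 F [ 0.3  0.7 -1.7] q [-0.22  0.59  1.46 -0.    1.09  1.67]
turn wz total -0.01 rows 1 q6 end~ 1.68
shift tool cm 0.05 -0.07 rows 1 each 0.051 -0.067  down total cm 4.74
```

Call:
{"op": "jog_arm", "data": {"increments": [[0.05,-0.05,1.5,0,0,0,0.5],[0,0,1.5,0,0,0,0.5],[0,0,1.0,0,0,0,0.5],[0,0,0.7,0,0,0,0.5],[0,0,0,0,0,0,0.5],[0,0,0,0,0,0,0.5]]}}

```text
clock: 38.38
eef_pos: [608.8, -95.6, 35.9]
eef_rot: [-3.142, -0.0, -0.32]
wrist_force: [0.6, -1.0, -1.1]
finger_gap: 15.3
```

Call:
{"op": "jog_arm", "data": {"increments": [[0,0,0,0,0,0,5],[0,0,0,0,0,0,5],[0,0,0,0,0,0,5],[0,0,0,0,0,0,5],[0,0,-2,0,0,0,5],[0,0,-5,0,0,0,5],[0,0,-5,0,0,0,5],[0,0,-3,0,0,0,6],[-5,0,0,0,0,0,6],[-5,0,0,0,0,0,6],[-5,0,0,0,0,0,6],[-5,0,0,0,0,0,6],[0,0,0,0,0,0,6]]}}

```text
clock: 40.0
eef_pos: [417.2, -32.1, 187.5]
eef_rot: [-3.141, -0.002, -0.319]
wrist_force: [0.8, 0.2, 1.0]
finger_gap: 59.8
```

```bash
python3 - <<'E'
from h import *
print(read_state()["clock"])
c=camera("top");cv2.imwrite(f"pics/top9.png",c["image"][:,:,::-1])
for n,z in dict(float_arm=34,dish=10,rail_piece=20,tray=10,drain_key=26,slats=12,plunger_handle=16,jar=75,tape_roll=22).items():rep(c,n,z)
c=camera("side");cv2.imwrite(f"pics/side9.png",c["image"][:,:,::-1])
E
```

```text
40.0
float_arm rec [ 560.6 -344.4   39.7] 0.59
float_arm mask 0.85 rect 548.3 -341.2 size 121.9 48.3 ang 157.9 mean [ 559.5 -346.9] pca 159.4 n 538 bbox 403 426 223 266
dish rec [ 539.3 -340.9    3.6] 0.66
dish mask 0.61 rect 549.9 -345.3 size 175.8 175.1 ang 86.7 mean [ 545.8 -343.6] pca 72.8 n 2941 bbox 379 444 213 277
rail_piece rec [597.5 105.6  34.4] 0.59
rail_piece rec [ 563.9 -344.3   38. ] 0.55
rail_piece mask 0.85 rect 600.1 109.2 size 120.9 30.8 ang 175.9 mean [599.3 110.1] pca 176.0 n 465 bbox 237 250 209 253
tray rec [599.5 104.7   1.4] 0.64
tray mask 0.92 rect 597.9 108.9 size 162.6 104.0 ang 178.2 mean [597.8 108. ] pca 177.3 n 1825 bbox 225 263 203 262
drain_key rec [588.3 -99.5  32.4] 0.84
drain_key rec [ 539.1 -340.1    2.6] 0.69
drain_key mask 0.79 rect 615.5 -95.5 size 122.2 60.6 ang 164.2 mean [602.6 -92.8] pca 161.9 n 443 bbox 303 329 201 247
slats rec [613.4 -97.   14.7] 0.79
slats rec [779.   32.3  26.9] 0.39
slats mask 0.82 rect 614.3 -97.1 size 158.5 96.0 ang 162.0 mean [615.7 -98.8] pca 161.6 n 1236 bbox 296 342 193 256
plunger_handle rec [777.5  31.6  29.7] 0.96
jar rec [695.3 308.4  76.4] 0.69
jar mask 0.88 rect 694.2 304.0 size 64.9 62.0 ang 88.2 mean [694.  304.5] pca 47.1 n 461 bbox 156 180 184 207
tape_roll rec [ 689.4 -342.7   22.4] 0.77
tape_roll rec [615.2 -97.7  13.6] 0.58
tape_roll mask 0.74 rect 688.0 -342.4 size 67.4 61.2 ang 132.7 mean [ 688.  -342.3] pca 119.7 n 367 bbox 396 420 182 205
tape_roll mask 0.27 rect 615.4 -88.2 size 122.1 60.4 ang 171.6 mean [605.  -93.3] pca 161.9 n 510 bbox 303 329 202 246
```

View pics/side9.png

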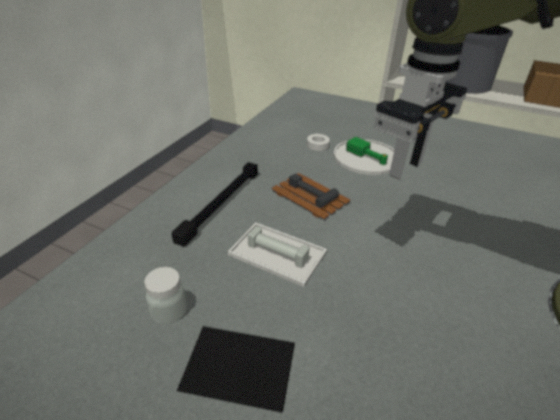

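View pics/top9.png

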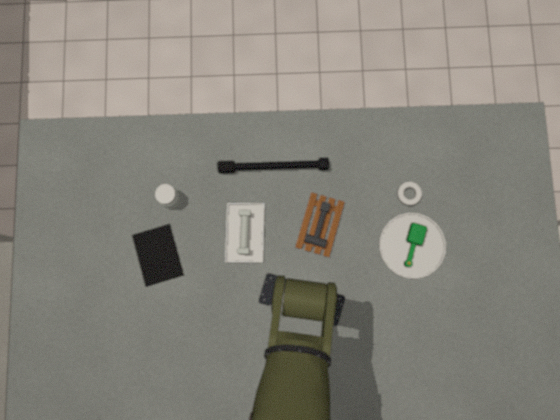

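The pictures show all three parts in place: the rail in the tray at (244,232), the key on the slats at (319,225) and the float in the dish at (415,245). Each is within a few mm of its holder's centre, the other items are untouched and the arm is clear.

```bash
python3 -c "
from cell import *
print(sign_off())"
```

```text
the job is handed in; nothing more can be done
None
```

I moved all three parts to their own holders and handed the job in at about 40 s of the 106 s allowed; the hand-in reports no verdict. The order was drain key from tray to rubber mat, rail piece from dish to tray, float arm from slats to dish, then drain key from mat to slats.

| Part | Holder | Distance from holder's middle | Angle to holder |
|---|---|---|---|
| Rail piece | Tray | about 1–2 mm | about 1–2° |
| Drain key | Slats | about 2 mm | about 0–2° |
| Float arm | Dish | about 2–5 mm | any is allowed |

- **On the mat:** top pictures put the key about 8 mm or less from the mat's middle, let go.
- **Other items:** the recognised positions of the plunger handle, jar and tape roll matched the first measurements to within about 4 mm, which is the measuring noise.
- **Arm:** it ended clear of everything.
- **Disagreements:** no check failed. The networks gave some wrong matches, such as slats reported as rail piece, which I set aside by the sizes and known positions. The side-camera masks were several mm off on the raised parts, so I relied on the top view.

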